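# Push the oblong tin into its counter dock

## Robot

A 6-joint arm with a two-finger parallel gripper is mounted at the origin on a cart in front of the work surface, level with it; the furniture and walls round the work are solid. World frame = base frame: x ahead of the robot, y to its left, z up, the work surface at z = 0. Lengths are in m, angles in rad, forces in N, time in s.
With the tool pointing down it reaches from about 0.225 to 0.875 m from the base axis. Payload 3.4 kg.
Tool frame: the origin (TCP) lies at the very end of the fingers, on their centre line; the grasp point (between the pads) lies 19 mm behind it (manip.pinch_z is the distance from the TCP to the grasp point, in m); z points along the fingers, y is the line along which they close (so a half turn about z gives the same grasp; the last joint's range is limited). The gripper opens to 85 mm and grips with 20 to 120 N. Pads are 22 mm wide; open, the fingers measure 114 mm over their backs; the gripper's body (76 mm by 85 mm) begins 54 mm behind the grasp point. The pads swing forward as they close: fully open they stand 13 mm farther back than shut.
Start: joints at [1.017, 0.276, 1.505, -0, 1.361, -0.121], TCP at [0.241, 0.522, 0.231] pointing down, gripper open.
Joint ranges: [-2.89, 2.89], [-0.75, 2.08], [0.22, 2.7], [-1.18, 4.32], [0.11, 2.71], [-2.7, 2.7]. Speed limits (rad/s): [2.57, 2.57, 3.14, 3.14, 3.14, 3.14].

## Interface

Orientations are given as a unit quaternion [w, x, y, z].
In Python, from rig import manip gives the robot as it stands. The module is installed in compiled form; this text tells all that it offers.
- The arm moves only by the shell command python3 -m jog 'ROWS' [FORCE]. ROWS is JSON, a list of rows, each an object of numbers: "dx", "dy", "dz": the shift along the tool's x, y, z each as a share of 25 cm, from -1 to 1; "ax", "ay", "az": the turn, a rotation vector about the tool's x, y, z each as a share of 90 degrees, from -1 to 1; "grip": the opening, from -1 (shut) to 1 (fully open), so that 0 is half open. A call has 1 to 5 rows; each row is the pose to reach, as a shift and turn from the pose commanded when the call began, along the tool's axes at that moment; what a row does not reach only later rows make up. A row lasts 1/12 s, in which the tool goes at most 41.7 mm and 7.16 degrees, less where a joint would pass 70% of its speed; a pose out of reach is approached as far as the arm can. A call with a number of a shift or a turn outside -1 to 1 is refused whole. A call with a gripper value outside its range is refused whole. The fingers move at their own pace and stop on an object; FORCE is the grip in N (left out, the last holds). Time passes only in rows, so rows that repeat a pose let the fingers close. It gives the time, the measured TCP pose, the force, the opening and the grip force at its end, in the units of the state.
- manip.get_state(): the state, without advancing time (a new reading comes with each control period).
- manip.get_image(name): name is "scene" or "top"; returns a dict with "img" (384x512x3 uint8, red, green, blue), "mtx" (3x3 intrinsics, pixels), "world_to_cam" (4x4, takes a point from world to camera coordinates). Camera axes: x right, y down, z forward; pixel columns grow to the right and rows downward; lengths in m; the calibration is good to about 2 mm. A picture is of the moment at which its call begins. There is no depth.
- manip.sign_off(): hands the job in; it is judged then, once.
The state is a dict: "clock": time; "qpos": joint angles; "qd": joint speeds; "effort": joint torques, N m; "position": TCP position; "ee_rot": TCP orientation; "contact_force": force on the tool from outside, world axes, zero at the start; "moment": the same for the moment, N m; "width": finger opening in m; "gripper_force": force on a finger pad.
Only numpy, scipy, OpenCV 4.12 (cv2) and the standard library are available. Lean on these libraries where they do the work, as an engineer would, in place of code of your own. Each camera call takes 0.05 s, during which the arm holds its last target. There are 200 camera calls.

## Task

Push the low oblong tin lengthwise through the narrow gap between the two steel posts of the wooden tin dock, until its leading end rests against the dock's back bar. Only push it: it must stay flat on the worktop, never picked up. Leave everything else on the worktop where it stands, and finish with the hand clear.

Things in the scene. Friction and masses are not known exactly. Their poses are not given: they have to be found in the camera images.
- tin: low oblong food tin with a teal lid, rounded corners, loose, about 0.15 to 0.3 kg. It is 63 x 105 mm over its lid and 26 mm high; its solid body, which touches things, is 60 mm wide and 101 mm long. Origin: centre of its underside, on the worktop. Its y axis runs along its length; either end may lead. It starts in front of the dock's mouth, up to 30 mm off the lane to either side and turned up to 0.25 rad from the lane direction.
- tin_dock: wooden U-shaped tin dock with two steel gate posts, fixed to the worktop, open at the front, no floor (the tin slides on the worktop). Origin: on the worktop midway between the posts; x axis points into the dock, z up; x points to the robot's right (world -y), turned up to 0.12 rad. Behind the posts wooden side rails, 24 mm high, leave a lane 76 mm wide.
- gate (a point): middle of the gap between the gate posts, 18 mm above the worktop, above the dock's origin. The posts (22 mm diameter, 36 mm high, black caps) stand at y = +44 and -44 mm in the dock's frame: the gap is 66 mm.
- stop (a point): middle of the front face of the wooden back bar, 18 mm above the worktop, 82 mm past the gate along the dock's x axis. The bar is 126 mm wide and 36 mm high. With the tin's end against it the tin's origin is 32 mm past the gate and its trailing end still stands out about 7 mm in front of the posts, so fingers need not enter the gap.
- honey_jar: bystander: jar with a red lid, 65 mm diameter, 100 mm high, standing towards the back, near the front edge of the wall cabinets (front at about x = 0.68 m, underside 0.41 m above the worktop: keep the wrist clear of them); origin: centre of its underside
- mug: bystander: white dotted mug, 82 x 117 mm with handle, 91 mm high, at the left; origin: centre of its underside
- bean_tin: bystander: green wide tin with a golden lid, 75 mm diameter, 58 mm high, at the right; origin: centre of its underside
- green_tin: bystander: slimmer green tin with a silver lid, 57 mm diameter, 72 mm high, at the right; origin: centre of its underside
- spice_jar: bystander: spice jar with a green cap, 46 mm diameter, 106 mm high, at the front right; origin: centre of its underside
- wood_mill: bystander: wooden pepper mill, 58 mm diameter, 170 mm high, towards the back; origin: centre of its underside

How it is judged:
By the outcome, as a careful person would: the job done as asked, in the order asked, and still so for the second after the job is handed in, with the robot touching nothing.
It also fails if it takes over 48 s, if anything falls off the work surface, if the arm or the gripper's body presses on something with over 40 N, if the wrist force passes 120 N, or if a joint passes its speed limit or range.

## Working session

There is one attempt and no reset: what is moved stays moved. The work goes in short steps, Python scripts to look and compute and a shell command to move; the robot and the scene stay as the last step left them, time stands still between calls to the robot, and variables do not carry over. Pictures are saved under pics/ and viewed, at most 10 in all, crops included, and the job is handed in when it is done.

```bash
mkdir -p pics; cat > h.py <<'E'
import numpy as np,cv2
from rig import manip
def snap(n,f,crop=None,s=1):
    d=manip.get_image(n);im=d["img"][:,:,::-1]
    np.savez('pics/'+n+'.npz',m=d["mtx"],w=d["world_to_cam"])
    cv2.imwrite('pics/raw_'+f,im)
    if crop: a,b,c,e=crop;im=im[b:e,a:c]
    cv2.imwrite('pics/'+f,cv2.resize(np.ascontiguousarray(im),None,fx=s,fy=s,interpolation=cv2.INTER_CUBIC))
def ray(n,u,v,z):
    d=np.load('pics/'+n+'.npz');R=d['w'][:3,:3];t=d['w'][:3,3]
    c=-R.T@t;r=R.T@np.linalg.inv(d['m'])@[u,v,1];return c+r*(z-c[2])/r[2]
def proj(n,p):
    d=np.load('pics/'+n+'.npz');q=d['m']@(d['w']@np.r_[p,1])[:3];return q[:2]/q[2]
E
python3 - <<'E'
from h import *
snap("top","t1.png",None,1.5);snap("scene","s1.png",None,1.5)
s=manip.get_state();print({k:np.round(s[k],3) for k in s})
E
```

```text
{'clock': np.float64(0.1), 'qpos': array([ 1.017,  0.277,  1.506,  0.   ,  1.361, -0.121]), 'qd': array([-0.001, -0.001, -0.001,  0.001, -0.   , -0.001]), 'effort': array([ 0.0000e+00, -4.1770e+01, -2.4641e+01, -0.0000e+00,  6.0000e-03,
        0.0000e+00]), 'position': array([0.241, 0.522, 0.231]), 'ee_rot': array([-0.   ,  0.215,  0.977, -0.001]), 'contact_force': array([ 0.226, -0.248, -0.496]), 'moment': array([ 0.068, -0.009,  0.004]), 'gripper_force': np.float64(0.0), 'width': np.float64(0.085)}
```

View pics/t1.png

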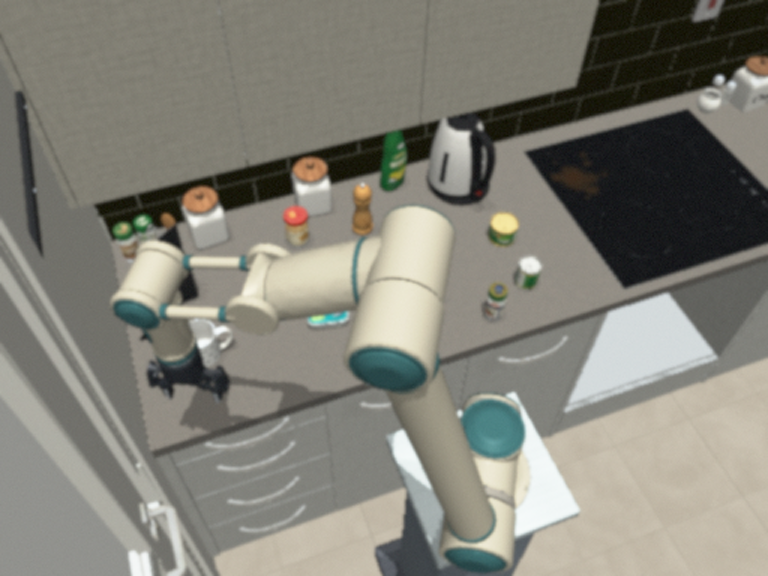

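View pics/s1.png

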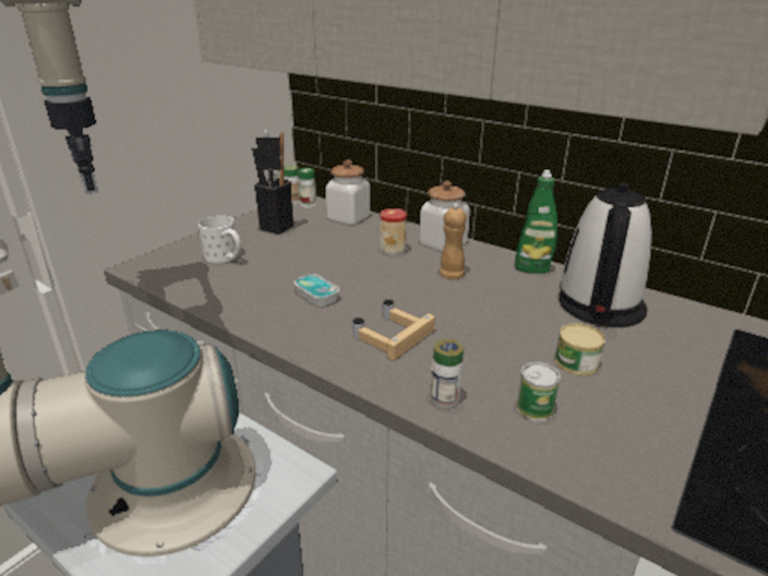

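The top view has the dock hidden behind the arm. The scene view shows the tin at (317,289), the posts at (388,305) and (359,325), and the bar at about (412,337). I'll enlarge the scene view.

```bash
python3 - <<'E'
from h import *
im=cv2.imread('pics/raw_s1.png')[175:245,185:300]
cv2.imwrite('pics/c1.png',cv2.resize(im,None,fx=6.9,fy=6.9,interpolation=cv2.INTER_CUBIC))
E
```

```text
(no output)
```

View pics/c1.png

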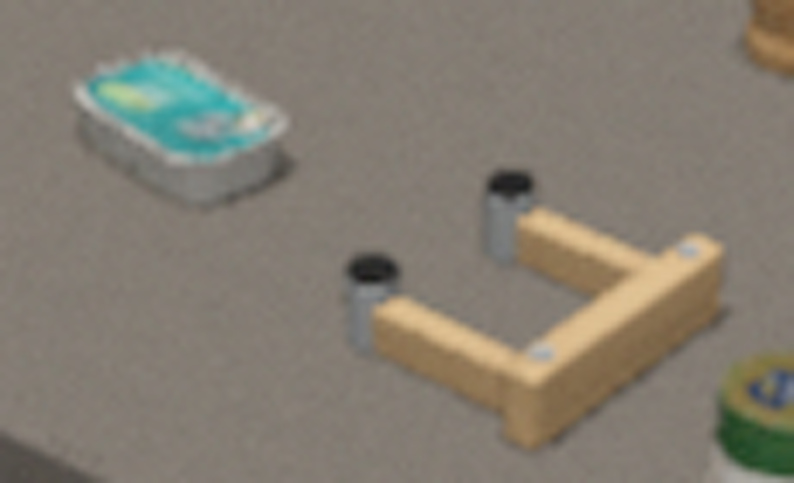

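```bash
cat > fit.py <<'E'
from h import *
from scipy.optimize import least_squares
def fit(n,px,th0,z=0.026):
    P=np.array([ray(n,u,v,z)[:2] for u,v in px])
    def sd(q,full=True):
        c,s=np.cos(q[2]),np.sin(q[2]);d=P-q[:2]
        l=np.c_[d@[c,s],d@[-s,c]]  # long, short
        r=q[3];a=np.abs(l)-[.0525-r,.0315-r]
        return np.hypot(*np.maximum(a,0).T)+np.minimum(a.max(1),0)-r
    o=least_squares(sd,[*P.mean(0),th0,.018],bounds=([-1,-1,-4,.008],[1,1,4,.03]));return o.x,np.round(o.fun*1e3,1)
E
python3 - <<'E'
from fit import *
f=lambda u,v:((u+.5)/6.9-.5+185,(v+.5)/6.9-.5+175)
c1=ray('scene',*f(511,184),.036);c2=ray('scene',*f(373,269),.036)
print('posts',c1,c2,np.linalg.norm(c1-c2),(c1+c2)/2)
d=c1-c2;print('x axis dir from posts',np.arctan2(-d[0],d[1]))
for p in [(705,237),(722,250),(508,365),(533,385)]: print('bar',ray('scene',*f(*p),.036))
px=[f(*p) for p in [(75,97),(95,72),(155,55),(185,55),(235,85),(285,117),(280,135),(235,155),(185,163),(165,158),(120,128)]]
print(fit('scene',px,-1.57))
for q in [(.3,0,.2)]:pass
E
```

```text
posts [0.51097847 0.00856322 0.036     ] [0.42334883 0.01495757 0.036     ] 0.08786262304027674 [0.46716365 0.0117604  0.036     ]
x axis dir from posts -1.6436374009347907
bar [ 0.5237147  -0.08058596  0.036     ]
bar [ 0.51928479 -0.09145296  0.036     ]
bar [ 0.40060816 -0.06808102  0.036     ]
bar [ 0.39548874 -0.08327526  0.036     ]
(array([ 0.49092195,  0.18014873, -1.79526115,  0.02060399]), array([ 0.6,  0.3, -1.5,  1.1,  0.1,  0.6,  0. , -0.5, -0.3,  0.4,  0.2]))
```

```bash
cat > go.py <<'E'
# usage: go.py x y z heading(rad, push direction; tool x = -heading)
import sys;from h import *
from scipy.spatial.transform import Rotation as Ro
def T(x,y,z,th):
    X=np.array([-np.cos(th),-np.sin(th),0]);Z=np.array([0,0,-1.]);return np.array([x,y,z]),Ro.from_matrix(np.c_[X,np.cross(Z,X),Z])
s=manip.get_state();p=s['position'];w=s['ee_rot'];R=Ro.from_quat(np.r_[w[1:],w[0]])
t,Q=T(*map(float,sys.argv[1:5]))
print('d',np.round(R.inv().apply(t-p)/.25,3),'a',np.round((R.inv()*Q).as_rotvec()/(np.pi/2),3))
X=R.as_matrix()[:,0];print('pos',np.round(p,4),'head',round(np.arctan2(-X[1],-X[0]),4),'F',np.round(s['contact_force'],1),'clk',s['clock'],'w',s['width'],'q',np.round(s['qpos'],2))
E
python3 go.py .512 .275 .231 -1.795; python3 -c "
from h import *
print(ray('scene',218/1.5,259/1.5,0),ray('scene',393/1.5,250/1.5,0))"
```

```text
d [-1.398e+00 -4.400e-01 -1.000e-03] a [-0.001  0.001  0.867]
pos [0.2409 0.5216 0.2305] head -0.4328 F [ 0.2 -0.2 -0.5] clk 0.1 w 0.08526209304779844 q [ 1.02  0.28  1.51  0.    1.36 -0.12]
[0.48209262 0.48549377 0.        ] [7.71461608e-01 1.76966592e-01 1.11022302e-16]
```

```bash
R='{"dx":-0.7,"dy":-0.22,"az":0.4,"grip":-0.3}'; python3 -m jog '[{"dx":-0.7,"dy":-0.22,"az":0.4,"grip":-0.3},{"dx":-0.7,"dy":-0.22,"az":0.4,"grip":-0.3},{"dx":-0.7,"dy":-0.22,"az":0.4,"grip":-0.3},{"dx":-0.7,"dy":-0.22,"az":0.4,"grip":-0.3},{"dx":-0.7,"dy":-0.22,"az":0.4,"grip":-0.3}]' 30; python3 go.py .512 .275 .231 -1.795
```

```text
d [-1.398e+00 -4.400e-01 -1.000e-03] a [-0.001  0.001  0.867]
pos [0.2409 0.5216 0.2305] head -0.4328 F [ 0.2 -0.2 -0.5] clk 0.1 w 0.08526209304779844 q [ 1.02  0.28  1.51  0.    1.36 -0.12]schema error: expected keys dx, dy, dz, ax, ay, az, grip
```

```bash
python3 -m jog '[{"dx":-0.7,"dy":-0.22,"dz":0,"ax":0,"ay":0,"az":0.4,"grip":-0.3},{"dx":-0.7,"dy":-0.22,"dz":0,"ax":0,"ay":0,"az":0.4,"grip":-0.3},{"dx":-0.7,"dy":-0.22,"dz":0,"ax":0,"ay":0,"az":0.4,"grip":-0.3},{"dx":-0.7,"dy":-0.22,"dz":0,"ax":0,"ay":0,"az":0.4,"grip":-0.3},{"dx":-0.7,"dy":-0.22,"dz":0,"ax":0,"ay":0,"az":0.4,"grip":-0.3}]' 30; python3 go.py .512 .275 .231 -1.795
```

```text
clock: 0.52
position: [0.3801, 0.3952, 0.2308]
ee_rot: [0.001, 0.508, 0.861, -0.001]
contact_force: [-0.0, 1.0, -1.3]
width: 0.0303
gripper_force: 0.0
d [-0.676  0.23   0.002] a [0.001 0.002 0.464]
pos [0.3801 0.3952 0.2308] head -1.0668 F [-0.   1.  -1.3] clk 0.5167 w 0.03026375774169738 q [ 0.68  0.24  1.56 -0.    1.34  0.18]
```

```bash
python3 -m jog '[{"dx":-0.67,"dy":0.23,"dz":0,"ax":0,"ay":0,"az":0.46,"grip":-0.3},{"dx":-0.67,"dy":0.23,"dz":0,"ax":0,"ay":0,"az":0.46,"grip":-0.3},{"dx":-0.67,"dy":0.23,"dz":0,"ax":0,"ay":0,"az":0.46,"grip":-0.3},{"dx":-0.67,"dy":0.23,"dz":0,"ax":0,"ay":0,"az":0.46,"grip":-0.3},{"dx":-0.67,"dy":0.23,"dz":0,"ax":0,"ay":0,"az":0.46,"grip":-0.3}]'; python3 -m jog '[{"dx":0,"dy":0,"dz":0,"ax":0,"ay":0,"az":0.08,"grip":-0.3},{"dx":0,"dy":0,"dz":0,"ax":0,"ay":0,"az":0.08,"grip":-0.3},{"dx":0,"dy":0,"dz":0,"ax":0,"ay":0,"az":0.08,"grip":-0.3}]'; python3 go.py .512 .275 .010 -1.795; python3 -c "
from h import *
snap('top','t2.png',(120,150,340,260),3.5)"
```

```text
clock: 0.93
position: [0.5138, 0.2765, 0.2306]
ee_rot: [0.002, 0.749, 0.662, -0.0]
contact_force: [-0.0, -0.5, -0.5]
width: 0.0299
gripper_force: 0.0
clock: 1.18
position: [0.509, 0.2807, 0.2308]
ee_rot: [-0.0, 0.785, 0.619, -0.001]
contact_force: [-1.1, -0.7, 0.1]
width: 0.0302
gripper_force: 0.0
d [-0.019  0.018  0.883] a [-0.001  0.    -0.007]
pos [0.509  0.2807 0.2308] head -1.8058 F [-1.1 -0.7  0.1] clk 1.1833 w 0.030178950002053687 q [0.38 0.29 1.49 0.   1.37 0.62]
```

View pics/t2.png

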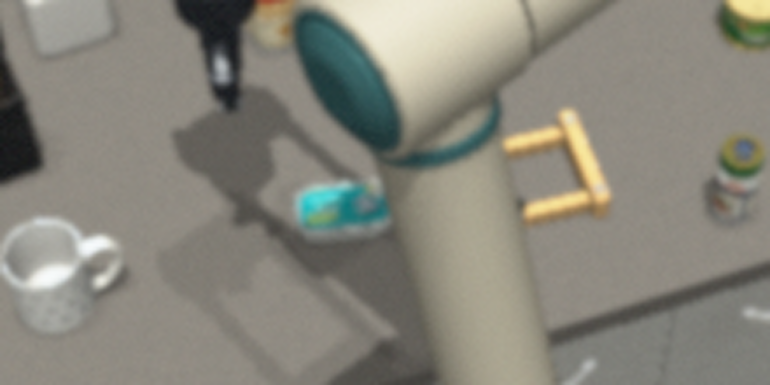

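The top view now shows part of the tin, with its left end at crop (297,205), and the dock bar from (569,115) to (600,195). I'll check these against the model's projections.

```bash
python3 - <<'E'
from h import *
g=np.array([.467,.012]);x=np.array([np.cos(-1.6437),np.sin(-1.6437)]);y=np.array([-x[1],x[0]])
c=lambda p:np.round(((proj('top',p)-[120,150])+.5)*3.5-.5,0)
for a,b in [(.082,.063),(.082,-.063),(.095,.063),(.095,-.063)]: print('bar',c([*(g+a*x+b*y),.036]))
t=np.array([.4909,.1801]);h=np.array([np.cos(-1.795),np.sin(-1.795)]);k=np.array([-h[1],h[0]])
for a,b in [(-.0525,0),(0,.0315),(0,-.0315),(-.02,.0315),(-.02,-.0315)]: print('tin',c([*(t+a*h+b*k),.026]))
E
```

```text
bar [560. 111.]
bar [598. 201.]
bar [571. 108.]
bar [609. 199.]
tin [298. 210.]
tin [345. 181.]
tin [351. 229.]
tin [327. 183.]
tin [332. 231.]
```

Projections agree with the picture. Next I lower the hand behind the tin, keeping a clear gap.

```bash
python3 -m jog '[{"dx":0,"dy":0.018,"dz":0.2,"ax":0,"ay":0,"az":0,"grip":-0.3},{"dx":0,"dy":0.018,"dz":0.4,"ax":0,"ay":0,"az":0,"grip":-0.3},{"dx":0,"dy":0.018,"dz":0.6,"ax":0,"ay":0,"az":0,"grip":-0.3},{"dx":0,"dy":0.018,"dz":0.75,"ax":0,"ay":0,"az":0,"grip":-0.3},{"dx":0,"dy":0.018,"dz":0.84,"ax":0,"ay":0,"az":0,"grip":-0.3}]'; python3 -m jog '[{"dx":0,"dy":0,"dz":0.02,"ax":0,"ay":0,"az":0,"grip":-0.3},{"dx":0,"dy":0,"dz":0.04,"ax":0,"ay":0,"az":0,"grip":-0.3},{"dx":0,"dy":0,"dz":0.04,"ax":0,"ay":0,"az":0,"grip":-0.3}]'; python3 go.py .5075 .253 .010 -1.795
```

```text
clock: 1.65
position: [0.5129, 0.2808, 0.022]
ee_rot: [0.0, 0.785, 0.62, 0.001]
contact_force: [0.8, -0.1, 0.0]
width: 0.0301
gripper_force: 0.0
clock: 1.9
position: [0.5141, 0.2807, 0.0138]
ee_rot: [0.0, 0.785, 0.619, 0.0]
contact_force: [0.8, 0.1, 0.1]
width: 0.0301
gripper_force: 0.0
d [-0.114  0.     0.015] a [ 0.    -0.    -0.007]
pos [0.5141 0.2807 0.0138] head -1.8066 F [0.8 0.1 0.1] clk 1.9 w 0.03014437704817991 q [0.38 0.49 1.77 0.   0.88 0.62]
```

```bash
python3 -m jog '[{"dx":-0.06,"dy":0,"dz":0.012,"ax":0,"ay":0,"az":-0.007,"grip":-0.3},{"dx":-0.11,"dy":0,"dz":0.012,"ax":0,"ay":0,"az":-0.007,"grip":-0.3},{"dx":-0.14,"dy":0,"dz":0.012,"ax":0,"ay":0,"az":-0.007,"grip":-0.3},{"dx":-0.165,"dy":0,"dz":0.012,"ax":0,"ay":0,"az":-0.007,"grip":-0.3},{"dx":-0.185,"dy":0,"dz":0.012,"ax":0,"ay":0,"az":-0.007,"grip":-0.3}]';python3 -m jog '[{"dx":-0.025,"dy":0,"dz":0,"ax":0,"ay":0,"az":0,"grip":-0.3},{"dx":-0.05,"dy":0,"dz":0,"ax":0,"ay":0,"az":0,"grip":-0.3},{"dx":-0.075,"dy":0,"dz":0,"ax":0,"ay":0,"az":0,"grip":-0.3},{"dx":-0.09,"dy":0,"dz":0,"ax":0,"ay":0,"az":0,"grip":-0.3},{"dx":-0.09,"dy":0,"dz":0,"ax":0,"ay":0,"az":0,"grip":-0.3}]'; python3 go.py .5 .2 .010 -1.795;  python3 -c "
from h import *
snap('scene','s3.png',(185,170,300,245),6.9)"
```

```text
clock: 2.32
position: [0.5045, 0.2354, 0.0121]
ee_rot: [0.0, 0.783, 0.622, 0.003]
contact_force: [1.0, 4.1, 3.6]
width: 0.0298
gripper_force: 1.8
clock: 2.73
position: [0.4972, 0.212, 0.01]
ee_rot: [0.0, 0.783, 0.623, -0.001]
contact_force: [0.3, 0.5, 0.5]
width: 0.0299
gripper_force: 0.3
d [-0.044  0.022  0.   ] a [-0.     0.001 -0.002]
pos [0.4972 0.212  0.01  ] head -1.7977 F [0.3 0.5 0.5] clk 2.7333 w 0.029928212738366277 q [ 0.27  0.44  1.88 -0.    0.82  0.5 ]
```

View pics/s3.png

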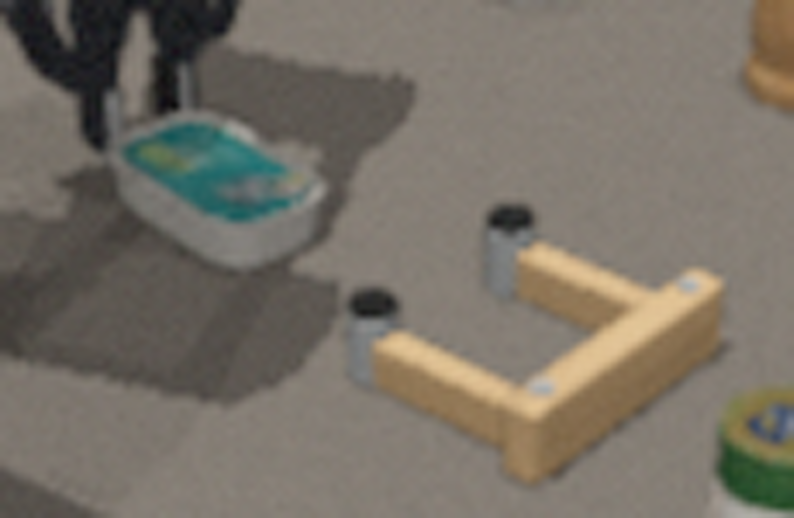

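The tin has moved along, cradled by the fingers. The lid outline is clear, running from (112,155) to (325,185) with its bottom at (235,225). I'll refit it.

```bash
cat > lane.py <<'E'
from fit import *
g=np.array([.467,.012]);T=-1.6437;x=np.array([np.cos(T),np.sin(T)]);y=np.array([-x[1],x[0]])
def lane(q): d=np.array(q[:2])-g;return np.round([d@x,d@y],4)
def tcp(s,e,th,L=.061): # lane pose of tin -> world TCP
    h=np.array([np.cos(T+th),np.sin(T+th)]);return g+s*x+e*y-L*h
E
python3 - <<'E'
from lane import *
f=lambda u,v:((u+.5)/6.9-.5+185,(v+.5)/6.9-.5+170)
q,r=fit('scene',[f(*p) for p in [(112,155),(125,135),(190,112),(215,115),(265,145),(325,185),(322,200),(280,218),(235,225),(205,215),(150,185)]],-1.8)
print(q,r,lane(q),q[2]-T)
s=manip.get_state();p=s['position'];print('tcp-tin',np.linalg.norm(p[:2]-q[:2]),'lane tcp',lane(p))
h=np.array([np.cos(-1.7977),np.sin(-1.7977)]);c=p[:2]+.061*h;print('tin from tcp',c,lane(c))
print('orig',lane([.4909,.1801]))
E
```

```text
[ 0.48298186  0.14993797 -1.75069858  0.0216375 ] [-0.7  0.3  1.5  0.2 -2.9 -1.2  2.   0.5 -0.7 -1.3  0.2] [-0.1387  0.0059] -0.10699858051367661
tcp-tin 0.06367077843096342 lane tcp [-0.2017  0.0153]
tin from tcp [0.48324787 0.15261664] [-0.1414  0.006 ]
orig [-0.1694  0.0116]
```

```bash
cat > plan.py <<'E'
import sys;from lane import *
from go import T as P,R,p
s0,s1=map(float,sys.argv[5:7])
for s in np.linspace(s0,s1,5):
    k=np.clip((s+.14)/.078,0,1);th=-.154*(1-k);e=.006*(1-k)**2
    t,Q=P(*tcp(s,e,th),.01,-1.6437+th);d=R.inv().apply(t-p)/.25;a=(R.inv()*Q).as_rotvec()/(np.pi/2)
    print('s',round(s,3),np.round(d,3),np.round(a[2],3))
E
python3 plan.py 0 0 0 0 -.134 -.110
```

```text
d [-1.273 -1.746  0.043] a [-1.000e-03 -0.000e+00 -1.144e+00]
pos [0.497  0.2121 0.0098] head -1.7976 F [0.8 0.7 0.6] clk 2.7833 w 0.03017255049345718 q [ 0.27  0.44  1.88 -0.    0.82  0.5 ]
s -0.134 [-0.03  -0.002 -0.001] -0.007
s -0.128 [-0.054 -0.004 -0.001] -0.015
s -0.122 [-0.078 -0.006 -0.001] -0.023
s -0.116 [-0.103 -0.008 -0.001] -0.03
s -0.11 [-0.127 -0.01  -0.001] -0.038
```

```bash
python3 -m jog '[{"dx":-0.03,"dy":-0.002,"dz":0,"ax":0,"ay":0,"az":-0.007,"grip":-0.3},{"dx":-0.054,"dy":-0.004,"dz":0,"ax":0,"ay":0,"az":-0.015,"grip":-0.3},{"dx":-0.078,"dy":-0.006,"dz":0,"ax":0,"ay":0,"az":-0.023,"grip":-0.3},{"dx":-0.103,"dy":-0.008,"dz":0,"ax":0,"ay":0,"az":-0.03,"grip":-0.3},{"dx":-0.127,"dy":-0.01,"dz":0,"ax":0,"ay":0,"az":-0.038,"grip":-0.3}]'; python3 plan.py 0 0 0 0 -.104 -.080
```

```text
clock: 3.2
position: [0.4872, 0.1817, 0.0098]
ee_rot: [-0.0, 0.763, 0.646, -0.001]
contact_force: [-0.4, 0.2, -0.5]
width: 0.0296
gripper_force: 0.5
d [-1.038 -1.802  0.042] a [-1.000e-03 -0.000e+00 -1.105e+00]
pos [0.4872 0.1817 0.0098] head -1.7365 F [-0.4  0.2 -0.5] clk 3.2 w 0.029591918234586286 q [ 0.22  0.42  1.92 -0.    0.8   0.39]
s -0.104 [-0.024 -0.002 -0.001] -0.006
s -0.098 [-0.048 -0.004 -0.001] -0.014
s -0.092 [-0.072 -0.007 -0.001] -0.021
s -0.086 [-0.096 -0.008 -0.001] -0.029
s -0.08 [-0.121 -0.01  -0.001] -0.036
```

```bash
python3 -m jog '[{"dx":-0.024,"dy":-0.002,"dz":0,"ax":0,"ay":0,"az":-0.006,"grip":-0.3},{"dx":-0.048,"dy":-0.004,"dz":0,"ax":0,"ay":0,"az":-0.014,"grip":-0.3},{"dx":-0.072,"dy":-0.007,"dz":0,"ax":0,"ay":0,"az":-0.021,"grip":-0.3},{"dx":-0.096,"dy":-0.008,"dz":0,"ax":0,"ay":0,"az":-0.029,"grip":-0.3},{"dx":-0.121,"dy":-0.01,"dz":0,"ax":0,"ay":0,"az":-0.036,"grip":-0.3}]'; python3 plan.py 0 0 0 0 -.074 -.050;  python3 -c "
from h import *
snap('scene','s4.png',(185,170,300,245),6.9)"
```

```text
clock: 3.62
position: [0.4805, 0.1526, 0.0101]
ee_rot: [-0.0, 0.745, 0.667, 0.0]
contact_force: [0.4, 0.8, -1.4]
width: 0.03
gripper_force: 0.5
d [-0.816 -1.844  0.04 ] a [ 0.   -0.   -1.07]
pos [0.4805 0.1526 0.0101] head -1.6801 F [ 0.4  0.8 -1.4] clk 3.6167 w 0.030007386191045433 q [0.17 0.4  1.96 0.   0.78 0.28]
s -0.074 [-0.025 -0.006  0.001] -0.008
s -0.068 [-0.049 -0.008  0.001] -0.016
s -0.062 [-0.073 -0.01   0.001] -0.023
s -0.056 [-0.097 -0.009  0.001] -0.023
s -0.05 [-0.121 -0.009  0.001] -0.023
```

View pics/s4.png

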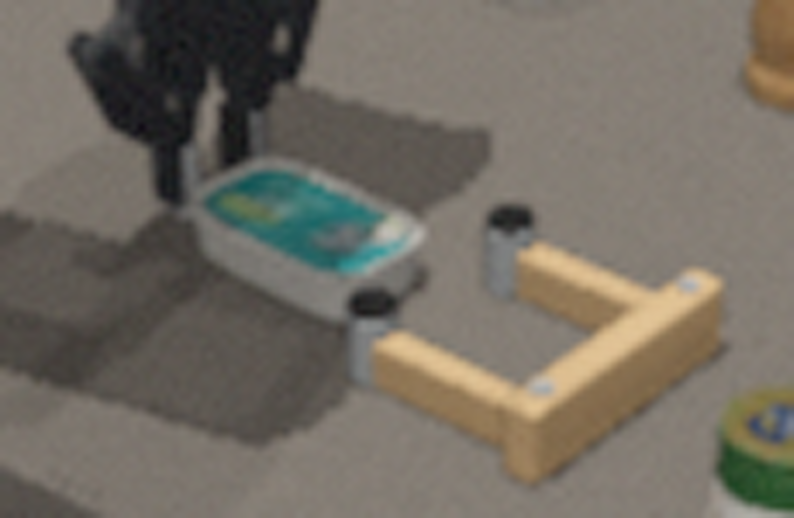

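The tin is still cradled and close to the gate. Its lid runs from (192,205) to (422,240) with its bottom at (340,275). I'll refit before it enters.

```bash
python3 - <<'E'
from lane import *
f=lambda u,v:((u+.5)/6.9-.5+185,(v+.5)/6.9-.5+170)
q,r=fit('scene',[f(*p) for p in [(192,205),(205,183),(265,160),(295,165),(350,197),(420,232),(422,247),(385,265),(340,275),(300,262),(230,228)]],-1.7)
print(q,r,lane(q),q[2]-T)
p=manip.get_state()['position'];h=np.array([np.cos(-1.68),np.sin(-1.68)]);print('from tcp',lane(p[:2]+.0615*h))
E
```

```text
[ 0.47313712  0.09099375 -1.65208348  0.02321562] [-0.2  1.4  1.4 -1.3 -6.6 -0.9  3.1  0.3 -1.  -2.9 -3.1] [-0.0792  0.0004] -0.00838347748246382
from tcp [-0.0788  0.0005]
```

The tin is centred to within about 0.5 mm and nearly aligned, so I continue into the gate.

```bash
python3 -m jog '[{"dx":-0.025,"dy":-0.003,"dz":0,"ax":0,"ay":0,"az":-0.008,"grip":-0.3},{"dx":-0.049,"dy":-0.006,"dz":0,"ax":0,"ay":0,"az":-0.016,"grip":-0.3},{"dx":-0.073,"dy":-0.009,"dz":0,"ax":0,"ay":0,"az":-0.023,"grip":-0.3},{"dx":-0.097,"dy":-0.009,"dz":0,"ax":0,"ay":0,"az":-0.023,"grip":-0.3},{"dx":-0.121,"dy":-0.009,"dz":0,"ax":0,"ay":0,"az":-0.023,"grip":-0.3}]'; python3 plan.py 0 0 0 0 -.044 -.020
```

```text
clock: 4.08
position: [0.4751, 0.1229, 0.0102]
ee_rot: [0.0, 0.733, 0.68, 0.0]
contact_force: [0.2, 1.5, -0.2]
width: 0.0299
gripper_force: 0.7
d [-0.631 -1.859  0.04 ] a [ 0.     0.    -1.047]
pos [0.4751 0.1229 0.0102] head -1.645 F [ 0.2  1.5 -0.2] clk 4.0833 w 0.029853783107025564 q [0.11 0.39 1.99 0.   0.77 0.19]
s -0.044 [-0.025  0.     0.001] -0.001
s -0.038 [-0.049  0.     0.001] -0.001
s -0.032 [-0.073  0.     0.001] -0.001
s -0.026 [-0.097  0.     0.001] -0.001
s -0.02 [-0.121  0.     0.001] -0.001
```

```bash
python3 -m jog '[{"dx":-0.025,"dy":0,"dz":0,"ax":0,"ay":0,"az":0,"grip":-0.3},{"dx":-0.049,"dy":0,"dz":0,"ax":0,"ay":0,"az":0,"grip":-0.3},{"dx":-0.073,"dy":0,"dz":0,"ax":0,"ay":0,"az":0,"grip":-0.3},{"dx":-0.097,"dy":0,"dz":0,"ax":0,"ay":0,"az":0,"grip":-0.3},{"dx":-0.121,"dy":0,"dz":0,"ax":0,"ay":0,"az":0,"grip":-0.3}]'; python3 plan.py 0 0 0 0 -.014 .010;  python3 -c "
from h import *
snap('scene','s5.png',(185,170,300,245),6.9)"
```

```text
clock: 4.5
position: [0.4729, 0.0927, 0.0102]
ee_rot: [0.0, 0.733, 0.68, 0.0]
contact_force: [-0.2, 0.7, 0.9]
width: 0.0299
gripper_force: 0.9
d [-0.51  -1.859  0.04 ] a [ 0.     0.    -1.047]
pos [0.4729 0.0927 0.0102] head -1.6452 F [-0.2  0.7  0.9] clk 4.5 w 0.029856146431550306 q [0.05 0.38 2.01 0.   0.76 0.12]
s -0.014 [-0.024  0.     0.001] -0.001
s -0.008 [-0.048  0.     0.001] -0.001
s -0.002 [-0.072  0.     0.001] -0.001
s 0.004 [-0.096  0.     0.001] -0.001
s 0.01 [-0.12   0.     0.001] -0.001
```

View pics/s5.png

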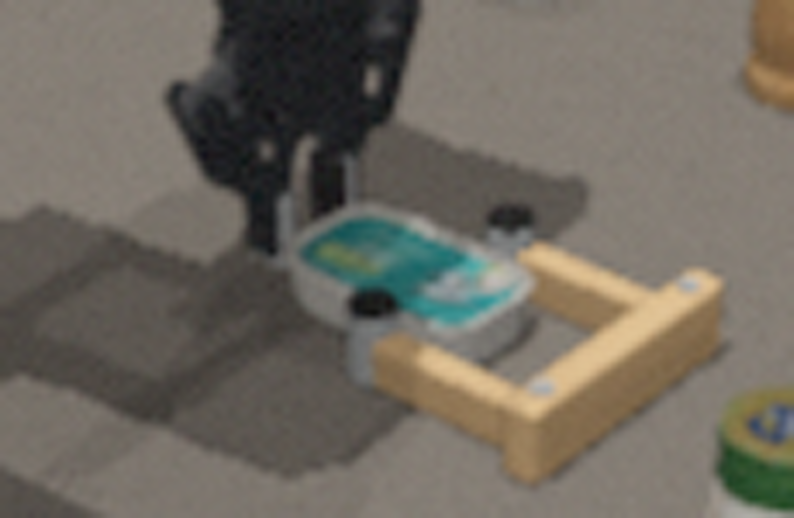

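The leading end has passed between the posts at (373,305) and (510,220) without touching either. I push on; about 52 mm remain.

```bash
python3 -m jog '[{"dx":-0.024,"dy":0,"dz":0,"ax":0,"ay":0,"az":0,"grip":-0.3},{"dx":-0.048,"dy":0,"dz":0,"ax":0,"ay":0,"az":0,"grip":-0.3},{"dx":-0.072,"dy":0,"dz":0,"ax":0,"ay":0,"az":0,"grip":-0.3},{"dx":-0.096,"dy":0,"dz":0,"ax":0,"ay":0,"az":0,"grip":-0.3},{"dx":-0.12,"dy":0,"dz":0,"ax":0,"ay":0,"az":0,"grip":-0.3}]';  python3 -m jog '[{"dx":-0.016,"dy":0,"dz":0,"ax":0,"ay":0,"az":0,"grip":-0.3},{"dx":-0.032,"dy":0,"dz":0,"ax":0,"ay":0,"az":0,"grip":-0.3},{"dx":-0.048,"dy":0,"dz":0,"ax":0,"ay":0,"az":0,"grip":-0.3},{"dx":-0.06,"dy":0,"dz":0,"ax":0,"ay":0,"az":0,"grip":-0.3},{"dx":-0.06,"dy":0,"dz":0,"ax":0,"ay":0,"az":0,"grip":-0.3}]'; python3 plan.py 0 0 0 0 .026 .034
```

```text
clock: 4.97
position: [0.4705, 0.0628, 0.0101]
ee_rot: [-0.0, 0.733, 0.68, 0.0]
contact_force: [0.2, 1.7, 0.7]
width: 0.0299
gripper_force: 0.7
clock: 5.38
position: [0.4694, 0.0477, 0.0101]
ee_rot: [0.0, 0.733, 0.68, -0.0]
contact_force: [-0.4, 0.0, -0.8]
width: 0.0302
gripper_force: 0.0
d [-0.33  -1.858  0.041] a [-0.     0.    -1.047]
pos [0.4694 0.0477 0.0101] head -1.6452 F [-0.4  0.  -0.8] clk 5.3833 w 0.030188757410563483 q [-0.05  0.37  2.03 -0.    0.75  0.03]
s 0.026 [-0.003  0.001  0.001] -0.001
s 0.028 [-0.011  0.001  0.001] -0.001
s 0.03 [-0.019  0.001  0.001] -0.001
s 0.032 [-0.027  0.001  0.001] -0.001
s 0.034 [-0.035  0.001  0.001] -0.001
```

Now I creep in until the force rises.

```bash
python3 -m jog '[{"dx":-0.006,"dy":0,"dz":0,"ax":0,"ay":0,"az":0,"grip":-0.3},{"dx":-0.012,"dy":0,"dz":0,"ax":0,"ay":0,"az":0,"grip":-0.3},{"dx":-0.016,"dy":0,"dz":0,"ax":0,"ay":0,"az":0,"grip":-0.3},{"dx":-0.02,"dy":0,"dz":0,"ax":0,"ay":0,"az":0,"grip":-0.3}]';  python3 -m jog '[{"dx":-0.003,"dy":0,"dz":0,"ax":0,"ay":0,"az":0,"grip":-0.3},{"dx":-0.006,"dy":0,"dz":0,"ax":0,"ay":0,"az":0,"grip":-0.3}]'
```

```text
clock: 5.72
position: [0.4691, 0.0435, 0.0101]
ee_rot: [-0.0, 0.733, 0.68, 0.0]
contact_force: [0.4, 1.1, -0.0]
width: 0.0298
gripper_force: 0.7
clock: 5.88
position: [0.4691, 0.0425, 0.0102]
ee_rot: [-0.0, 0.733, 0.68, 0.001]
contact_force: [0.9, 5.0, -0.0]
width: 0.0296
gripper_force: 3.3
```

```bash
python3 -m jog '[{"dx":-0.003,"dy":0,"dz":0,"ax":0,"ay":0,"az":0,"grip":-0.3},{"dx":-0.006,"dy":0,"dz":0,"ax":0,"ay":0,"az":0,"grip":-0.3}]'
```

```text
clock: 6.05
position: [0.4691, 0.0424, 0.0102]
ee_rot: [-0.001, 0.734, 0.679, 0.001]
contact_force: [1.6, 12.4, -0.0]
width: 0.0299
gripper_force: 6.2
```

The force rose to 12 N and motion stopped, at about 31 mm past the gate, so the tin is seated. Now I back off, lift and look.

```bash
python3 -m jog '[{"dx":0.02,"dy":0,"dz":0,"ax":0,"ay":0,"az":0,"grip":-0.3},{"dx":0.08,"dy":0,"dz":0,"ax":0,"ay":0,"az":0,"grip":-0.3},{"dx":0.2,"dy":0,"dz":0,"ax":0,"ay":0,"az":0,"grip":-0.3},{"dx":0.3,"dy":0,"dz":-0.08,"ax":0,"ay":0,"az":0,"grip":-0.3},{"dx":0.36,"dy":0,"dz":-0.2,"ax":0,"ay":0,"az":0,"grip":-0.3}]';  python3 -m jog '[{"dx":0.1,"dy":0,"dz":-0.2,"ax":0,"ay":0,"az":0,"grip":-0.3},{"dx":0.1,"dy":0,"dz":-0.35,"ax":0,"ay":0,"az":0,"grip":-0.3},{"dx":0.1,"dy":0,"dz":-0.4,"ax":0,"ay":0,"az":0,"grip":-0.3},{"dx":0.1,"dy":0,"dz":-0.4,"ax":0,"ay":0,"az":0,"grip":-0.3}]'; python3 -c "
from h import *
snap('scene','s6.png',(185,170,300,245),6.9)"
```

```text
clock: 6.47
position: [0.4733, 0.1313, 0.0585]
ee_rot: [-0.002, 0.733, 0.681, -0.003]
contact_force: [0.0, 0.6, -0.6]
width: 0.0297
gripper_force: 0.0
clock: 6.8
position: [0.4812, 0.1561, 0.1657]
ee_rot: [0.004, 0.732, 0.681, 0.005]
contact_force: [1.3, 0.4, -0.2]
width: 0.0299
gripper_force: 0.0
```

View pics/s6.png

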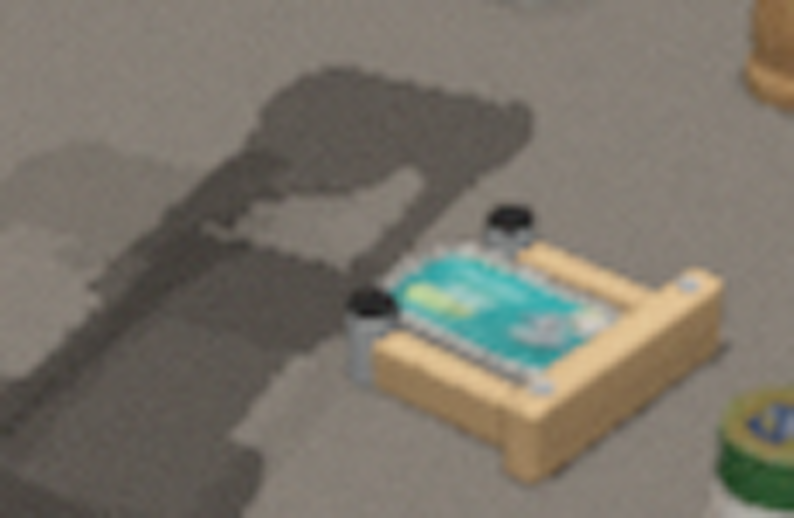

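The tin lies flat and straight between the posts. Its leading end meets the bar along (540,380)–(615,320), and the hand is clear.

```bash
python3 -m jog '[{"dx":0,"dy":0,"dz":0,"ax":0,"ay":0,"az":0,"grip":-0.3},{"dx":0,"dy":0,"dz":0,"ax":0,"ay":0,"az":0,"grip":-0.3}]'; python3 -c "
from rig import manip;print(manip.sign_off())"
```

```text
clock: 7.02
position: [0.4761, 0.1545, 0.1587]
ee_rot: [-0.001, 0.733, 0.68, -0.002]
contact_force: [-0.4, 0.4, 0.2]
width: 0.0303
gripper_force: 0.0
the job is handed in; nothing more can be done
None
```

The tin was pushed flat through the gate until it stopped against the dock's back bar; the hand was clear and the job was handed in at about 7 s, though no verdict was returned.

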